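# Press the ticket covers home in a deli price rail

### The job

The four white ticket covers stand proud in the dark steel price rail. Take the spring press by its handle, set its foot down on a bare end plate of the rail, lean on it so that its spring gives but never bottoms out, and sweep it along the row to the other end plate in one pass without lifting it off the rail, so that every cover ends flush. Then stand the press back upright in the middle of its rubber mat and let go; touch the rail and covers only with the press, and leave the pan, jar and tub where they are.

Things in the scene. Friction and masses are not known exactly. Their poses are not given: they have to be found in the camera images.
- rail: Dark steel price rail, 60 mm wide (x) and 280 mm long (its y axis), fixed to the table. Origin: centre of its underside. Its flat top, the deck, is 16 mm above the table: a bare end plate 64 mm long at each end (centred 108 mm from the middle, +y and -y), and a 9 mm lip each side of the covers, all level. z up.
- rail_deck (a point): Centre of the rail at deck height, 16 mm above the table, axes as the rail's.
- press: Spring press, a loose hand tool of about 0.4 kg, 126 mm tall, standing on its foot on the mat. Origin: centre of the underside of its foot while the spring is relaxed; z up along the handle. Handle: black post 30 x 30 mm, from 60 to 126 mm above the origin. Below it a dark steel housing 40 x 44 mm from 32 to 60 mm, into which the foot slides up against a spring.
- foot (a joint): Compression of the press's spring: 0 relaxed, 0.012 m bottomed. The foot starts to give at 5 N and adds 1 N per mm (12 N at 7 mm).
- sole (a point): Centre of the underside of the press's steel foot, moving with the foot. The foot is 50 mm wide (x) and 72 mm long (y). Its sole is flat over the middle 36 mm; both noses along y turn up at 28 degrees to about 10 mm, so it rides over proud edges when swept along its y axis.
- cover0 (a joint): Sinking of cover 0 (the covers are numbered from the rail's -y end to its +y end): 0 = standing 5 mm proud of the deck, 0.005 m = flush. It starts between 0 and 0.002, takes about 4 N to push down and stays where it is left.
- cover1 (a joint): Sinking of cover 1 (the covers are numbered from the rail's -y end to its +y end): 0 = standing 5 mm proud of the deck, 0.005 m = flush. It starts between 0 and 0.002, takes about 4 N to push down and stays where it is left.
- cover2 (a joint): Sinking of cover 2 (the covers are numbered from the rail's -y end to its +y end): 0 = standing 5 mm proud of the deck, 0.005 m = flush. It starts between 0 and 0.002, takes about 4 N to push down and stays where it is left.
- cover3 (a joint): Sinking of cover 3 (the covers are numbered from the rail's -y end to its +y end): 0 = standing 5 mm proud of the deck, 0.005 m = flush. It starts between 0 and 0.002, takes about 4 N to push down and stays where it is left.
- cover0_top (a point): Centre of the top of cover 0: white plastic tile 40 mm wide (rail x), 36.5 mm long (rail y), in the rail's middle line at rail y = -57 mm.
- cover1_top (a point): Centre of the top of cover 1: white plastic tile 40 mm wide (rail x), 36.5 mm long (rail y), in the rail's middle line at rail y = -19 mm.
- cover2_top (a point): Centre of the top of cover 2: white plastic tile 40 mm wide (rail x), 36.5 mm long (rail y), in the rail's middle line at rail y = 19 mm.
- cover3_top (a point): Centre of the top of cover 3: white plastic tile 40 mm wide (rail x), 36.5 mm long (rail y), in the rail's middle line at rail y = 57 mm.
- mat: Black rubber mat, 110 mm (x) by 130 mm (y), 4 mm thick, fixed to the table; origin: centre of its underside. The press starts on it.
- pan: Bystander: black food pan, 110 x 150 mm, 45 mm high, holding a block of yellow cheese; fixed; origin: centre of its underside.
- jar: Bystander: loose amber glass jar, 68 mm across, 95 mm tall; origin: centre of its underside.
- tub: Bystander: loose white open tub, 90 mm across, 70 mm tall; origin: centre of its underside.
Not all that is in view belongs to the job. There is more than one size of the mat; the one meant has the size given above.

How it is judged:
On the way, in this order (a step that is already met when the one before it is completed fails the run):
1. the press is leaned on a bare end plate of the rail (6 N or more) (x of sole in the frame of rail between -0.02 and 0.02 m and z of sole in the frame of rail below 0.024 m and (y of sole in the frame of rail above 0.09 m or y of sole in the frame of rail below -0.09 m) and contact force between press and rail above 6 N), for 0.1 s.
2. the press is swept along the row, still leaned on with 6 N or more: it is near the middle of the rail and at least one of the two middle covers is down (x of sole in the frame of rail between -0.02 and 0.02 m and z of sole in the frame of rail below 0.024 m and y of sole in the frame of rail between -0.06 and 0.06 m and contact force between press and rail above 6 N and value of joint any of cover1, cover2 above 0.004 m), for 0.1 s.
3. all covers are down and the press bears on an end plate, still leaned on (all of step 1 and value of joint each of cover0, cover1, cover2, cover3 above 0.004 m), for 0.05 s.
At the end, for the whole second after the job is handed in: All four covers are within 1 mm of flush (joint above 4 mm), and the press stands upright (within 0.1 rad), released and at rest, on its mat within 30 mm of the mat's centre (value of joint each of cover0, cover1, cover2, cover3 above 0.004 m and horizontal distance between press and mat below 0.03 m and angle between press's own z axis and vertical below 0.1 rad and height (world z) of press below 0.012 m and linear speed of press below 0.02 m/s and contact force between the fingers and press below 0.1 N); the robot touches nothing.
It fails at once if the press is lifted (sole more than 12 mm above the deck) when only some of the covers are down (value of joint any of cover0, cover1, cover2, cover3 above 0.004 m and not (value of joint each of cover0, cover1, cover2, cover3 above 0.004 m) and z of sole in the frame of rail above 0.028 m).
It fails at once if the press's spring bottoms out on the rail (compressed beyond 11 mm) (value of joint foot above 0.011 m and contact force between press and rail above 1 N).
It fails at once if the gripper or arm touches the rail or its covers (contact force between any of the fingers, the arm and rail above 1 N).
It fails at once if the jar or tub is moved more than 20 mm (distance of any of jar, tub from where it was at the start of the episode above 0.02 m).
It fails at once if the pan is struck (more than 5 N) (contact force between anything else and pan above 5 N).
It also fails if it takes over 59 s, if anything falls off the work surface, if the arm or the gripper's body presses on something with over 40 N, if the wrist force passes 120 N, or if a joint passes its speed limit or range.

### The arm

A 7-joint arm with a two-finger parallel gripper is mounted at the origin on the work surface. World frame = base frame: x ahead of the robot, y to its left, z up, the work surface at z = 0. Lengths are in m, angles in rad, forces in N, time in s.
With the tool pointing down it reaches from about 0.425 to 0.925 m from the base axis. Payload 6.8 kg.
Tool frame: the origin (TCP) lies on the centre line of the jaws, within the pads' length; the fingertips stand 8 mm ahead of it and the grasp point (between the pads) lies 11 mm behind it (bot.tips_ahead is the distance from the TCP to the fingertips, in m); z points along the fingers, y is the line along which they close (so a half turn about z gives the same grasp; the last joint's range is limited). The gripper opens to 85 mm and grips with 20 to 120 N. Pads are 22 mm wide; open, the fingers measure 114 mm over their backs; the gripper's body (76 mm by 85 mm) begins 54 mm behind the grasp point. The pads swing forward as they close: fully open they stand 13 mm farther back than shut.
Start: joints at [-1.401, 0.477, 0.022, 1.555, -0.011, 1.109, -0.083], TCP at [0.185, 0.649, 0.212] pointing down, gripper open.
Joint ranges: [-2.96, 2.96], [-0.34, 2.1], [-1.41, 1.46], [0.24, 2.44], [-1.37, 4.51], [0.17, 1.92], [-2.96, 2.96]. Speed limits (rad/s): [2.39, 2.39, 3.14, 3.14, 3.14, 3.14, 3.14].

### API

Orientations are given as a unit quaternion [w, x, y, z].
In Python, from station import bot gives the robot as it stands.
- The arm moves only by the tool send_rows, never from a script. Its argument "deltas" is text: rows parted by semicolons, each of 4 numbers parted by spaces: the shift along the tool's x, y, z in m, then the turn about the tool's z in degrees. In form: x y z spin; .... A call has 1 to 5 rows; each row is the pose to reach, as a shift and turn from the pose commanded when the call began, along the tool's axes at that moment; what a row does not reach only later rows make up. A row lasts 1/10 s, in which the tool goes at most 50 mm and 8.59 degrees, less where a joint would pass 70% of its speed; a pose out of reach is approached as far as the arm can. A call with a gripper value outside its range is refused whole. "claw" is the opening, from 0 (shut) to 1 (fully open), set as the call begins (left out, the last holds). The fingers move at their own pace and stop on an object; "force" is the grip in N (left out, the last holds). Time passes only in rows, so rows that repeat a pose let the fingers close. It gives the time, the measured TCP pose, the force, the opening and the grip force at its end, in the units of the state.
- bot.get_obs(): the state, without advancing time (a new reading comes with each control period).
- bot.read_camera(name): name is "scene" or "top" or "wrist"; returns a dict with "img" (384x512x3 uint8, red, green, blue), "depth" (384x512 float32, m along the optical axis (not along the pixel's ray), 0 where there is no reading), "fx", "fy", "cx", "cy" (pixels), "dist_coeffs" ([k1, k2, p1, p2, k3] as OpenCV has them; the pictures are not rectified), "camera_from_world" (4x4, takes a point from world to camera coordinates). Camera axes: x right, y up, looking along -z (the intrinsics and any distortion apply to the point x, -y, -z); pixel columns grow to the right and rows downward; lengths in m; the calibration is good to about 2 mm. A picture is of the moment at which its call begins.
- bot.hand_in(): hands the job in; it is judged then, once.
Trained networks look in a picture, given as the dict that the camera call returned (one of the last four; its "shot" number tells which), for a name from the list of things; names that differ only in an ending like _2 or _b are one class to them, and where a whole thing is asked for, a point or a joint stands for the part that bears it (a point fixed in the world has none). Each returns a list of dicts, best first, with "confidence" (0 to 1); they miss things now and then, are a little off and sometimes report something else, mostly with a low value. They report only what shows in the picture. A call takes as long as a camera call. They do not tell look-alikes from the thing itself.
- bot.masks_of(picture, query): "mask" (384x512 bool, what is visible of it).
- bot.landmark_of(picture, query): "xyz" ([x, y, z] in m, in world coordinates, good to about 4 mm: a listed point, or the origin of a listed thing).
The state is a dict: "t": time; "q": joint angles; "joint_vel": joint speeds; "joint_torque": joint torques, N m; "eef_pos": TCP position; "tool_rot": TCP orientation; "contact_force": force on the tool from outside, world axes, zero at the start; "torque": the same for the moment, N m; "gripper_width": opening from 0.0 (shut) to 1.0 (fully open); "grasp_force": force on a finger pad.
Only numpy, scipy, OpenCV 4.12 (cv2) and the standard library are available. Lean on these libraries where they do the work, as an engineer would, in place of code of your own. Each camera call takes 0.05 s, during which the arm holds its last target. There are 200 camera calls.

## Working session

There is one attempt and no reset: what is moved stays moved. The work goes in short steps, Python scripts to look and compute and a tool call to move; the robot and the scene stay as the last step left them, time stands still between calls to the robot, and variables do not carry over. Pictures are saved under pics/ and viewed, at most 10 in all, crops included, and the job is handed in when it is done.

Besides the shell and the picture viewer there is one more tool, called after "Emit:" as name(argument=value, ...) on one line, values as JSON. send_rows: Moves the arm, as the interface text tells. Its arguments: {"type":"object","properties":{"deltas":{"type":"string"},"claw":{"type":"number"},"force":{"type":"number"}},"required":["deltas"]}

```bash
mkdir -p pics; cat > h.py <<'E'
import numpy as np, cv2
from station import bot
def world(p, mask):
    """world points of masked pixels"""
    v,u=np.nonzero(mask&(p["depth"]>0)); d=p["depth"][v,u]
    K=np.array([[p["fx"],0,p["cx"]],[0,p["fy"],p["cy"]],[0,0,1]])
    n=cv2.undistortPoints(np.stack([u,v],1).astype(np.float64)[:,None],K,np.array(p["dist_coeffs"]))[:,0]
    c=np.stack([n[:,0]*d,-n[:,1]*d,-d,np.ones_like(d)],1)
    return (c@np.linalg.inv(np.array(p["camera_from_world"])).T)[:,:3]
def rect(P):
    (c,s,a)=cv2.minAreaRect(P[:,:2].astype(np.float32)*1000); return np.round(c,1),np.round(s,1),round(a,1)
E
python3 - <<'E'
from h import *
p=bot.read_camera("top"); s=bot.read_camera("scene")
cv2.imwrite("pics/a.png",np.vstack([p["img"],s["img"]])[:,:,::-1][:, :]) if 0 else None
cv2.imwrite("pics/a.png",cv2.resize(np.hstack([p["img"],s["img"]])[:,:,::-1],(800,300)))
cv2.imwrite("pics/top.png",cv2.resize(p["img"][:,:,::-1],(800,600)))
for n in ["rail","rail_deck","press","mat","pan","jar","tub","cover0_top","cover3_top"]:
    print(n,[(np.round(r["xyz"],3),round(r["confidence"],2)) for r in bot.landmark_of(p,n)][:3])
for n in ["rail","press","mat","pan"]:
  for r in bot.masks_of(p,n)[:3]:
    P=world(p,r["mask"]); print(n,round(r["confidence"],2),len(P),rect(P),np.round(np.percentile(P[:,2],[5,50,95]),3))
o=bot.get_obs(); print(o["eef_pos"],o["tool_rot"],o["t"],bot.tips_ahead)
E
```

```text
rail [(array([ 0.414, -0.308,  0.002]), 0.66), (array([0.517, 0.024, 0.   ]), 0.57)]
rail_deck [(array([0.52 , 0.026, 0.013]), 0.56)]
press [(array([ 0.424, -0.302,  0.004]), 0.85)]
mat [(array([ 0.272, -0.31 , -0.002]), 0.82), (array([ 0.412, -0.309,  0.004]), 0.7), (array([ 0.374, -0.494,  0.001]), 0.61)]
pan [(array([ 0.399,  0.304, -0.002]), 0.72)]
jar [(array([ 0.711,  0.336, -0.001]), 0.64), (array([ 0.51 , -0.033,  0.017]), 0.19)]
tub [(array([ 0.684, -0.347,  0.   ]), 0.92), (array([ 0.518,  0.023, -0.001]), 0.16)]
cover0_top [(array([ 0.51 , -0.035,  0.018]), 0.51)]
cover3_top [(array([0.522, 0.082, 0.017]), 0.48), (array([ 0.684, -0.347,  0.003]), 0.48)]
rail 0.65 127 (array([519.8,  41.8]), array([38.5, 41.9]), 80.2) [0.013 0.02  0.025]
rail 0.58 1464 (array([515.7,  25.2]), array([279.9,  64.8]), 84.7) [0.008 0.017 0.024]
press 0.75 400 (array([ 426.5, -303.7]), array([78. , 69.3]), 78.8) [0.004 0.044 0.131]
mat 0.91 546 (array([ 380.2, -485.2]), array([89.2, 75.1]), 88.2) [-0.004  0.002  0.008]
mat 0.81 591 (array([ 268.8, -305.5]), array([75.2, 91.2]), 8.3) [-0.004  0.002  0.008]
mat 0.67 808 (array([ 412.4, -307.7]), array([129.5, 111.4]), 88.6) [-0.002  0.004  0.01 ]
pan 0.88 1613 (array([396.1, 303.1]), array([111.8, 152. ]), 18.1) [0.004 0.036 0.046]
[0.18511295 0.64913189 0.21192622] [-1.90005578e-05  1.38475044e-01  9.90365923e-01  1.71790098e-05] 0.75 0.008
```

View pics/top.png

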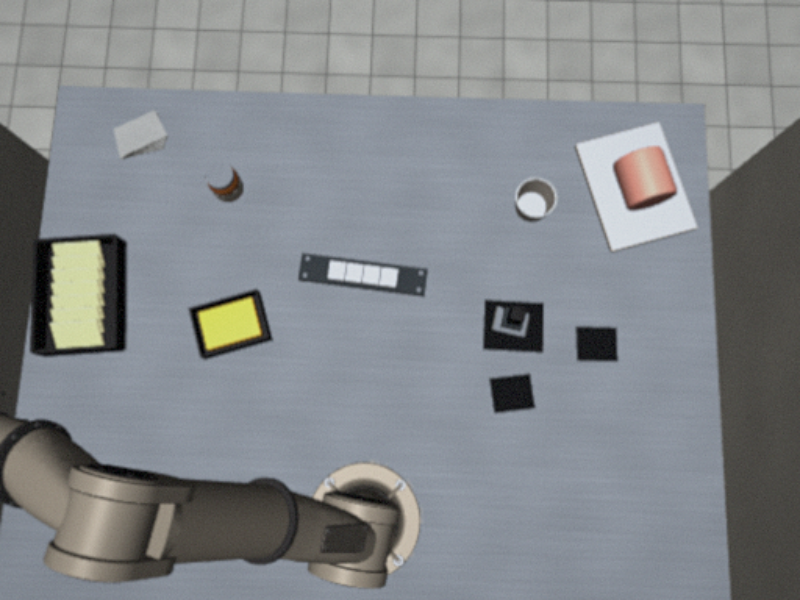

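View pics/a.png

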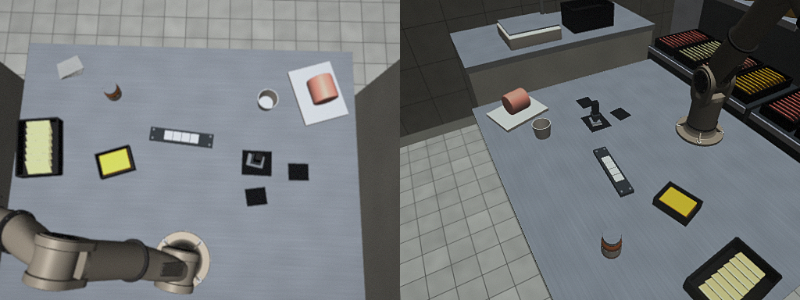

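The top view shows the rail at about pixel (362,275), the press on the larger black mat at (514,325), and two smaller look-alike mats at (597,343) and (512,393). The pan is at (230,323), the jar at (225,185) and the tub at (535,198). The measured sizes confirm the mat at (0.412,-0.308). I'll arc around the base towards the press, staying high.

```bash
cat >> h.py <<'E'
def go(wps):
    """tool-axis rows for world waypoints (x,y,z,yaw of tool y in deg) from the present pose"""
    from scipy.spatial.transform import Rotation as R
    o=bot.get_obs(); w,x,y,z=o["tool_rot"]; M=R.from_quat([x,y,z,w]).as_matrix()
    yaw=np.degrees(np.arctan2(M[1,1],M[0,1])); print("t",o["t"],"at",np.round(o["eef_pos"],4),"yaw",round(yaw,2))
    out=[]
    for a in wps:
        d=M.T@(np.array(a[:3])-o["eef_pos"]); s=-((a[3]-yaw+180)%360-180)
        out.append("%.4f %.4f %.4f %.1f"%(*d,s))
    print("; ".join(out))
E
python3 -c "
from h import *
go([(.23,.61,.24,76),(.28,.57,.27,78),(.33,.53,.28,80),(.37,.495,.28,82),(.41,.46,.28,84)])"
```

```text
t 0.75 at [0.1851 0.6491 0.2119] yaw 74.08
-0.0539 -0.0253 -0.0281 -1.9; -0.1130 -0.0501 -0.0581 -3.9; -0.1720 -0.0748 -0.0681 -5.9; -0.2201 -0.0975 -0.0681 -7.9; -0.2681 -0.1202 -0.0681 -9.9
```

Emit:
send_rows(deltas="-0.045 -0.025 -0.02 -2; -0.09 -0.045 -0.04 -4; -0.135 -0.06 -0.06 -6; -0.18 -0.08 -0.07 -8; -0.225 -0.1 -0.07 -10", claw=1, force=60)

```text
t: 1.25
eef_pos: [0.369, 0.4966, 0.2838]
tool_rot: [0.001, 0.051, 0.999, 0.002]
contact_force: [0.4, 0.4, 0.5]
gripper_width: 1.004
grasp_force: 0.0
```

Emit:
send_rows(deltas="-0.02 -0.045 0 0; -0.04 -0.09 0 0; -0.06 -0.135 0 0; -0.08 -0.18 0 0; -0.1 -0.225 0 0")

```text
t: 1.75
eef_pos: [0.4439, 0.2608, 0.2818]
tool_rot: [0.0, 0.052, 0.999, 0.0]
contact_force: [1.5, 0.2, 0.4]
gripper_width: 0.999
grasp_force: 0.0
```

```bash
python3 -c "
from h import *
go([(.5,.0,.28,84),(.43,-.27,.28,84)])"
```

```text
t 1.75 at [0.4439 0.2608 0.2818] yaw 84.08
-0.0827 -0.2536 0.0017 0.1; -0.0409 -0.5294 0.0015 0.1
```

Emit:
send_rows(deltas="-0.015 -0.045 0 0; -0.025 -0.09 0 0; -0.035 -0.135 0 0; -0.045 -0.18 0 0; -0.045 -0.2 0 0")

```text
t: 2.25
eef_pos: [0.468, 0.0544, 0.282]
tool_rot: [0.001, 0.055, 0.999, -0.0]
contact_force: [0.1, 0.1, 0.3]
gripper_width: 0.997
grasp_force: 0.0
```

```bash
cat > rail.py <<'E'
from h import *
p=bot.read_camera("wrist"); cv2.imwrite("pics/rail.png",p["img"][:,:,::-1])
for r in bot.masks_of(p,"rail")[:2]:
    P=world(p,r["mask"]); print("rail",round(r["confidence"],2),len(P),rect(P),np.round(np.percentile(P[:,2],[5,50,95]),4))
for n in ["rail","rail_deck","cover0_top","cover1_top","cover2_top","cover3_top"]:
    print(n,[(np.round(r["xyz"],4),round(r["confidence"],2)) for r in bot.landmark_of(p,n)][:2])
go([(.43,-.27,.28,84)])
E
python3 rail.py
```

```text
rail 0.84 7503 (array([522.6,  25.3]), array([285.6,  67.5]), 84.5) [0.0138 0.017  0.0215]
rail [(array([ 0.513 ,  0.0209, -0.0022]), 0.6)]
rail_deck [(array([0.5157, 0.0259, 0.0156]), 0.73)]
cover0_top [(array([ 0.5123, -0.0277,  0.0203]), 0.58)]
cover1_top [(array([0.5143, 0.0077, 0.0211]), 0.8), (array([ 0.4152, -0.3068,  0.0007]), 0.71)]
cover2_top []
cover3_top [(array([0.5268, 0.0804, 0.0194]), 0.94), (array([0.5189, 0.0404, 0.0198]), 0.17)]
t 2.65 at [0.4676 0.0607 0.2815] yaw 84.22
0.0042 -0.3328 0.0015 0.2
```

View pics/rail.png

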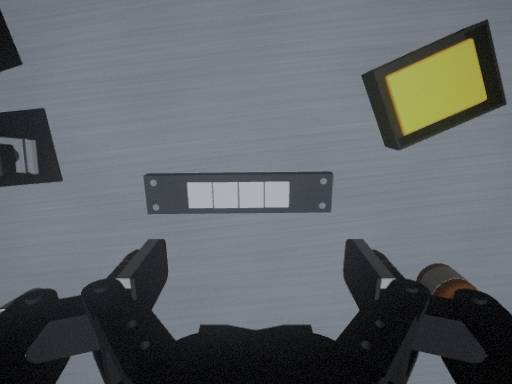

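The wrist view shows the rail at columns 145–332 and rows 172–213, with its covers in the middle. Next is the press.

Emit:
send_rows(deltas="0 -0.05 0 0; 0 -0.1 0 0; 0 -0.15 0 0; 0 -0.2 0 0; 0 -0.25 0 0")

```text
t: 3.15
eef_pos: [0.4419, -0.1903, 0.2818]
tool_rot: [0.0, 0.05, 0.999, 0.0]
contact_force: [0.7, 0.4, -0.1]
gripper_width: 1.001
grasp_force: 0.0
```

Emit:
send_rows(deltas="0.02 -0.03 0 0; 0.02 -0.03 0 0; 0.02 -0.03 0 0")

```text
t: 3.45
eef_pos: [0.419, -0.2169, 0.2815]
tool_rot: [0.0, 0.052, 0.999, 0.0]
contact_force: [-0.4, 1.1, -0.4]
gripper_width: 0.997
grasp_force: 0.0
```

```bash
cat > press.py <<'E'
from h import *
p=bot.read_camera("wrist"); cv2.imwrite("pics/press.png",p["img"][:,:,::-1])
P=np.vstack([world(p,p["depth"]>0)])
P=P[(np.hypot(P[:,0]-.424,P[:,1]+.302)<.09)]
for lo,hi in [(.015,.045),(.056,.072),(.12,.14)]:
    Q=P[(P[:,2]>lo)&(P[:,2]<hi)]; print(lo,len(Q),rect(Q) if len(Q)>5 else "")
for n in ["press","sole","mat"]:
    print(n,[(np.round(r["xyz"],4),round(r["confidence"],2)) for r in bot.landmark_of(p,n)][:3])
for r in bot.masks_of(p,"mat")[:3]:
    Q=world(p,r["mask"]); print("mat",round(r["confidence"],2),rect(Q))
go([(.425,-.303,.28,84)])
E
python3 press.py
```

```text
0.015 516 (array([ 423.6, -300.9]), array([72.1, 50.6]), 78.2)
0.056 395 (array([ 423.3, -300.8]), array([44.6, 39.8]), 78.2)
0.12 785 (array([ 423.6, -300.5]), array([29.6, 30.6]), 79.0)
press [(array([ 0.42  , -0.2984,  0.0017]), 0.61)]
sole [(array([ 0.4226, -0.3012,  0.    ]), 0.87)]
mat [(array([ 0.2701, -0.3066, -0.0018]), 0.96), (array([ 0.3774, -0.4941, -0.0009]), 0.95), (array([ 4.158e-01, -3.078e-01, -4.000e-04]), 0.89)]
mat 0.83 (array([ 416.1, -309.2]), array([131.6, 110.2]), 88.5)
mat 0.76 (array([ 382.9, -490.2]), array([74.2, 92.4]), 0.5)
mat 0.62 (array([ 271.3, -306.4]), array([77.5, 89.6]), 9.0)
t 3.7 at [ 0.4196 -0.2159  0.2815] yaw 84.24
-0.0141 -0.0861 0.0015 0.2
```

View pics/press.png

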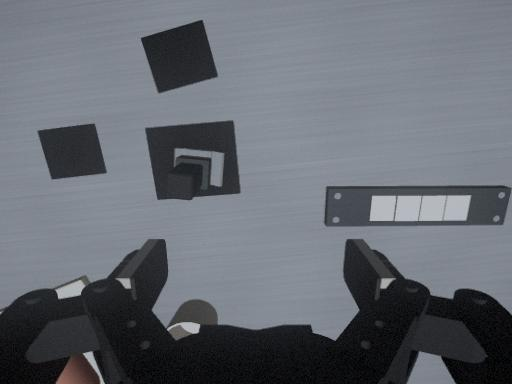

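The wrist view shows the press at (185,180), standing on the large mat at (193,160). The depth data gives press (0.4235,-0.3007) with its long axis at 78.3°, and mat (0.415,-0.3085). I'll move above it and descend.

```bash
python3 -c "
from h import *
go([(.4235,-.3007,.25,78.4),(.4235,-.3007,.083,78.4)])"
```

```text
t 3.7 at [ 0.4196 -0.2159  0.2815] yaw 84.24
-0.0123 -0.0840 0.0315 5.8; -0.0124 -0.0840 0.1985 5.8
```

Emit:
send_rows(deltas="-0.006 -0.045 0.015 3; -0.0123 -0.084 0.0315 5.8; -0.0123 -0.084 0.0315 5.8; -0.0123 -0.084 0.06 5.8; -0.0123 -0.084 0.09 5.8")

```text
t: 4.2
eef_pos: [0.4239, -0.3015, 0.1914]
tool_rot: [0.001, 0.101, 0.995, -0.0]
contact_force: [0.4, 0.7, 0.0]
gripper_width: 1.0
grasp_force: 0.0
```

```bash
python3 -c "
from h import *
go([(.4235,-.3007,.083,78.4)])"
```

```text
t 4.2 at [ 0.4239 -0.3015  0.1914] yaw 78.38
0.0008 0.0008 0.1084 -0.0
```

Emit:
send_rows(deltas="0 0 0.035 0; 0 0 0.07 0; 0 0 0.095 0; 0 0 0.108 0; 0 0 0.108 0")

```text
t: 4.7
eef_pos: [0.4221, -0.3007, 0.0823]
tool_rot: [-0.001, 0.101, 0.995, 0.001]
contact_force: [0.9, 0.6, 1.0]
gripper_width: 0.999
grasp_force: 0.0
```

Emit:
send_rows(deltas="0 0 0 0; 0 0 0 0; 0 0 0 0; 0 0 0 0; 0 0 0 0", claw=0, force=80)

```text
t: 5.2
eef_pos: [0.423, -0.3021, 0.0842]
tool_rot: [0.001, 0.102, 0.995, -0.0]
contact_force: [0.4, 0.9, 3.1]
gripper_width: 0.337
grasp_force: 81.6
```

Emit:
send_rows(deltas="0 0 0 0; 0 0 0 0; 0 0 0 0; 0 0 -0.01 0; 0 0 -0.025 0")

```text
t: 5.7
eef_pos: [0.4205, -0.3011, 0.1078]
tool_rot: [-0.002, 0.102, 0.995, 0.001]
contact_force: [-0.3, -0.6, -4.5]
gripper_width: 0.335
grasp_force: 80.8
```

```bash
python3 -c "
from h import *
c=np.array([.518,.0255]);u=np.array([.0958,.9954])
a=c-.113*u; print(a)
go([(*a,.15,84.5)])"
```

```text
[ 0.5071746 -0.0869802]
t 5.7 at [ 0.4205 -0.3011  0.1078] yaw 78.27
-0.0411 0.2273 -0.0422 -6.2
```

Emit:
send_rows(deltas="0 0 -0.042 0; -0.01 0.045 -0.042 -2; -0.02 0.09 -0.042 -4; -0.03 0.135 -0.042 -6; -0.038 0.18 -0.042 -6.2")

```text
t: 6.2
eef_pos: [0.4956, -0.1319, 0.1505]
tool_rot: [-0.001, 0.048, 0.999, -0.0]
contact_force: [0.8, 0.1, -4.2]
gripper_width: 0.338
grasp_force: 80.8
```

Emit:
send_rows(deltas="0 0.035 0 0; 0 0.045 0 0; 0 0.045 0 0; 0 0.045 0 0")

```text
t: 6.6
eef_pos: [0.4996, -0.0901, 0.1504]
tool_rot: [-0.001, 0.049, 0.999, -0.0]
contact_force: [-0.1, -0.7, -4.8]
gripper_width: 0.334
grasp_force: 81.0
```

```bash
cat > chk.py <<'E'
from h import *
p=bot.read_camera("wrist"); cv2.imwrite("pics/chk.png",p["img"][:,:,::-1])
for r in bot.masks_of(p,"rail")[:1]:
    P=world(p,r["mask"]); P=P[(P[:,2]>.012)&(P[:,2]<.026)]; print("rail",len(P),rect(P),np.median(P[:,2]))
for n in ["rail_deck","press","sole"]: print(n,[(np.round(r["xyz"],4),round(r["confidence"],2)) for r in bot.landmark_of(p,n)][:1])
c=np.array([.518,.0255]);u=np.array([.0958,.9954])
print([np.round(bot.get_obs()["eef_pos"],4)])
go([(*(c-.113*u),.102,84.5),(*(c-.113*u),.088,84.5)])
E
python3 chk.py
```

```text
rail 1345 (array([524.3,  79.9]), array([36.6, 40.8]), 86.6) 0.0199449110630317
rail_deck [(array([0.5161, 0.0273, 0.0124]), 0.69)]
press [(array([ 0.4969, -0.0884,  0.0653]), 0.95)]
sole [(array([ 0.4965, -0.0859,  0.0679]), 0.71)]
[array([ 0.5002, -0.0901,  0.1506])]
t 6.85 at [ 0.5002 -0.0901  0.1506] yaw 84.34
-0.0067 0.0038 0.0486 -0.2; -0.0067 0.0038 0.0626 -0.2
```

View pics/chk.png

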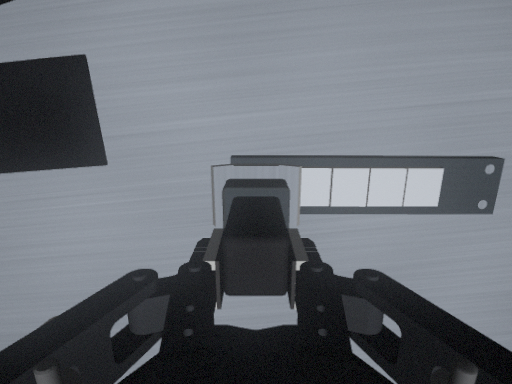

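The wrist view shows the press hanging over the rail's near end plate, its foot at columns 212–300, with the rail parallel to it and all covers visible at (300–443, 190). I'll shift sideways by 6–7 mm and lower it.

Emit:
send_rows(deltas="-0.0067 0.0035 0 -0.2; -0.0067 0.0035 0.025 -0.2; -0.0067 0.0035 0.045 -0.2; -0.0067 0.0035 0.05 -0.2; -0.0067 0.0035 0.05 -0.2")

```text
t: 7.35
eef_pos: [0.5074, -0.086, 0.1001]
tool_rot: [-0.001, 0.046, 0.999, -0.0]
contact_force: [-0.5, 0.5, -4.7]
gripper_width: 0.334
grasp_force: 80.8
```

Emit:
send_rows(deltas="0 0 0.004 0; 0 0 0.007 0; 0 0 0.009 0; 0 0 0.009 0; 0 0 0.009 0")

```text
t: 7.85
eef_pos: [0.5089, -0.086, 0.0927]
tool_rot: [0.001, 0.046, 0.999, 0.0]
contact_force: [-0.5, 0.3, 6.4]
gripper_width: 0.334
grasp_force: 82.4
```

```bash
python3 -c "
from h import *
go([(.5072,-.087,.088,84.5)]); o=bot.get_obs(); print(o['contact_force'],o['eef_pos'])"
```

```text
t 7.85 at [ 0.5089 -0.086   0.0927] yaw 84.68
0.0017 -0.0011 0.0047 0.2
[-0.49842314  0.30078926  6.40198675] [ 0.50893528 -0.08603479  0.09272071]
```

Emit:
send_rows(deltas="0 0 0.001 0; 0 0.008 0.001 0; 0 0.016 0.001 0; 0 0.024 0.001 0; 0 0.032 0.001 0")

```text
t: 8.35
eef_pos: [0.5121, -0.0568, 0.092]
tool_rot: [0.002, 0.047, 0.999, -0.001]
contact_force: [-0.8, -6.5, 7.2]
gripper_width: 0.336
grasp_force: 82.5
```

Emit:
send_rows(deltas="0 0.01 0 0; 0 0.02 0 0; 0 0.03 0 0; 0 0.04 0 0; 0 0.05 0 0")

```text
t: 8.85
eef_pos: [0.5165, -0.0067, 0.0919]
tool_rot: [0.002, 0.047, 0.999, -0.001]
contact_force: [0.7, -6.4, 6.3]
gripper_width: 0.337
grasp_force: 82.7
```

```bash
cat > cov.py <<'E'
from h import *
p=bot.read_camera("wrist"); cv2.imwrite("pics/mid.png",p["img"][:,:,::-1])
W=world(p,(p["img"].min(2)>150))
W=W[(W[:,2]<.03)&(W[:,2]>.005)]
c=np.array([.518,.0245]);u=np.array([.0958,.9954])
y=(W[:,:2]-c)@u; x=(W[:,:2]-c)@np.array([u[1],-u[0]])
for k,yc in enumerate((-.057,-.019,.019,.057)):
    m=(abs(y-yc)<.015)&(abs(x)<.03); print(k,m.sum(),np.round(np.median(W[m,2]),4) if m.sum() else "",np.round(x[m].min() if m.sum() else 0,3),np.round(x[m].max() if m.sum() else 0,3))
o=bot.get_obs(); e=o["eef_pos"]; print("rail y",(e[:2]-c)@u,"x",(e[:2]-c)@np.array([u[1],-u[0]]),o["contact_force"])
go([(*(c+.112*u),e[2],84.5)])
E
python3 cov.py
```

```text
0 217 0.0165 -0.021 0.021
1 102 0.028 -0.022 -0.006
2 1629 0.0207 -0.019 0.021
3 1698 0.0202 -0.019 0.021
rail y -0.029010882221523773 x 0.0015613606291557914 [-0.53544019 -4.28643791  6.55237581]
t 8.9 at [ 0.5168 -0.0045  0.0918] yaw 84.69
0.0011 0.1410 -0.0002 0.2
```

View pics/mid.png

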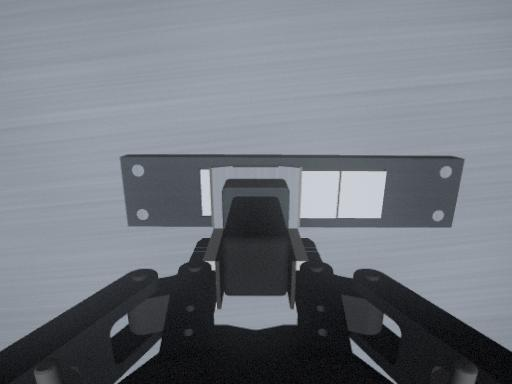

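The press sits mid-rail with its foot at columns 212–300. Cover 0, behind it at (205,193), measures flush (16.5 mm), and the covers ahead at (300–385,195) are still proud. I'll keep sweeping.

Emit:
send_rows(deltas="0 0.01 0.0003 0; 0 0.02 0.0003 0; 0 0.03 0.0003 0; 0 0.04 0.0003 0; 0 0.05 0.0003 0")

```text
t: 9.4
eef_pos: [0.521, 0.0421, 0.0915]
tool_rot: [0.001, 0.047, 0.999, -0.002]
contact_force: [-0.7, -12.8, 6.6]
gripper_width: 0.329
grasp_force: 82.6
```

Emit:
send_rows(deltas="0 0.01 0 0; 0 0.02 0 0; 0 0.03 0 0; 0 0.04 0 0; 0 0.05 0 0")

```text
t: 9.9
eef_pos: [0.5256, 0.0927, 0.0914]
tool_rot: [0.001, 0.047, 0.999, -0.001]
contact_force: [-1.3, -8.4, 6.8]
gripper_width: 0.334
grasp_force: 82.7
```

Emit:
send_rows(deltas="0 0.01 0 0; 0 0.02 0 0; 0 0.03 0 0; 0 0.038 0 0; 0 0.038 0 0")

```text
t: 10.4
eef_pos: [0.5293, 0.1322, 0.0914]
tool_rot: [0.001, 0.046, 0.999, -0.001]
contact_force: [-0.5, -2.8, 7.4]
gripper_width: 0.33
grasp_force: 82.8
```

```bash
python3 cov.py
```

```text
0 1590 0.0166 -0.019 0.021
1 1657 0.0165 -0.019 0.022
2 1641 0.0165 -0.018 0.022
3 1607 0.0165 -0.018 0.022
rail y 0.10829513081488601 x 0.0008969115386126146 [-1.08642411 -2.05328122  7.04623074]
t 10.45 at [0.5293 0.1322 0.0914] yaw 84.66
0.0009 0.0037 -0.0000 0.2
```

View pics/mid.png

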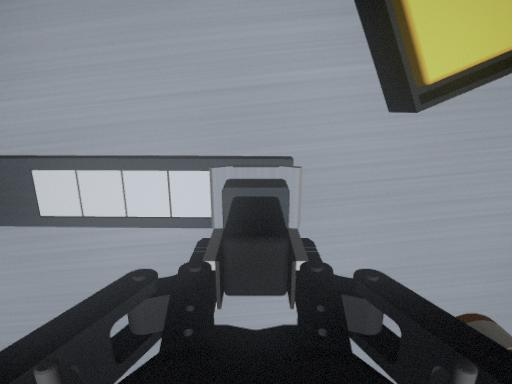

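All four covers (33–210, 193) are down, measuring 16.5 mm against a 16 mm deck, and the press is on the far end plate. Now I'll lift it and go back to the mat.

Emit:
send_rows(deltas="0 0 -0.01 0; 0 0 -0.04 0; 0 0 -0.065 0; 0.005 -0.04 -0.065 0; 0.01 -0.085 -0.065 0")

```text
t: 10.95
eef_pos: [0.5103, 0.0509, 0.1562]
tool_rot: [0.001, 0.044, 0.999, 0.001]
contact_force: [1.0, -1.1, -5.3]
gripper_width: 0.334
grasp_force: 81.5
```

Emit:
send_rows(deltas="0.01 -0.045 0 0; 0.02 -0.09 0 0; 0.03 -0.135 0 0; 0.04 -0.18 0 0; 0.05 -0.225 0 0")

```text
t: 11.45
eef_pos: [0.4383, -0.1708, 0.1555]
tool_rot: [0.0, 0.046, 0.999, 0.001]
contact_force: [1.0, -0.6, -5.0]
gripper_width: 0.335
grasp_force: 81.5
```

```bash
python3 -c "
from h import *
go([(.4147,-.3085,.15,86)]); print(bot.get_obs()['contact_force'])"
```

```text
t 11.45 at [ 0.4383 -0.1708  0.1555] yaw 84.7
0.0108 -0.1393 0.0053 -1.3
[ 0.96845142 -0.62936737 -4.98160503]
```

Emit:
send_rows(deltas="0.003 -0.045 0 0; 0.007 -0.09 0 0; 0.0108 -0.139 0 0; 0.0108 -0.139 0 0; 0.0108 -0.139 0.03 0")

```text
t: 11.95
eef_pos: [0.4174, -0.3107, 0.128]
tool_rot: [0.003, 0.049, 0.999, -0.001]
contact_force: [0.6, 0.3, -5.1]
gripper_width: 0.333
grasp_force: 82.0
```

```bash
python3 - <<'E'
from h import *
p=bot.read_camera("wrist")
for n in ["press","sole","mat"]: print(n,[(np.round(r["xyz"],4),round(r["confidence"],2)) for r in bot.landmark_of(p,n)][:3])
go([(.4147,-.3085,.085,84.7)]); print(bot.get_obs()['contact_force'])
E
```

```text
press []
sole [(array([ 0.4156, -0.3107,  0.0467]), 0.56)]
mat [(array([ 0.3811, -0.4904,  0.0005]), 0.93), (array([ 0.416 , -0.3088, -0.0028]), 0.92), (array([ 0.2723, -0.308 , -0.0026]), 0.6)]
t 12.15 at [ 0.4152 -0.3064  0.1252] yaw 84.7
0.0003 -0.0022 0.0402 -0.0
[-0.19855691  0.72719266 -3.85751361]
```

Emit:
send_rows(deltas="0 0 0.02 0; 0 0 0.033 0; 0 0 0.038 0; 0 0 0.040 0; 0 0 0.040 0")

```text
t: 12.65
eef_pos: [0.416, -0.3074, 0.0856]
tool_rot: [0.0, 0.046, 0.999, -0.0]
contact_force: [-0.8, -0.9, -3.0]
gripper_width: 0.336
grasp_force: 82.0
```

Emit:
send_rows(deltas="0 0 0.001 0; 0 0 0.001 0; 0 0 0.001 0")

```text
t: 12.95
eef_pos: [0.4163, -0.3076, 0.0849]
tool_rot: [0.001, 0.046, 0.999, -0.0]
contact_force: [-1.1, 0.6, 0.9]
gripper_width: 0.333
grasp_force: 82.6
```

The foot is resting on the mat, so I'll release and go straight up.

Emit:
send_rows(deltas="0 0 0 0; 0 0 0 0; 0 0 0 0; 0 0 0 0; 0 0 0 0", claw=1)

```text
t: 13.45
eef_pos: [0.4158, -0.3073, 0.0843]
tool_rot: [0.0, 0.046, 0.999, -0.0]
contact_force: [-0.3, 0.6, 0.4]
gripper_width: 1.005
grasp_force: 0.0
```

Emit:
send_rows(deltas="0 0 -0.02 0; 0 0 -0.05 0; 0 0 -0.1 0; 0 0 -0.15 0; 0 0 -0.2 0")

```text
t: 13.95
eef_pos: [0.4152, -0.3073, 0.2861]
tool_rot: [-0.0, 0.047, 0.999, 0.0]
contact_force: [1.6, -0.5, 0.4]
gripper_width: 0.998
grasp_force: 0.0
```

Emit:
send_rows(deltas="0 0.045 0 0; 0 0.08 0 0; 0 0.08 0 0; 0 0.08 0 0; 0 0.08 0 0")

```text
t: 14.45
eef_pos: [0.4229, -0.2286, 0.2842]
tool_rot: [-0.0, 0.047, 0.999, -0.0]
contact_force: [-0.6, 0.2, 0.5]
gripper_width: 0.997
grasp_force: 0.0
```

```bash
python3 press.py; python3 cov.py | head -4
```

```text
0.015 463 (array([ 416.4, -306.4]), array([72. , 49.8]), 84.6)
0.056 373 (array([ 416.1, -306.2]), array([44.3, 38.9]), 84.6)
0.12 785 (array([ 416.2, -306.3]), array([30.4, 29.3]), 83.9)
press [(array([ 0.4132, -0.3067, -0.0018]), 0.57)]
sole [(array([ 0.4156, -0.308 ,  0.0018]), 0.63)]
mat [(array([ 0.3812, -0.4932, -0.0019]), 0.95), (array([ 0.2721, -0.3074, -0.0021]), 0.57)]
mat 0.81 (array([ 271.1, -306.8]), array([77.9, 92.6]), 9.9)
mat 0.7 (array([ 416.2, -309.4]), array([131.4, 110.6]), 88.7)
t 14.7 at [ 0.4229 -0.2285  0.2841] yaw 84.58
-0.0091 -0.0740 0.0041 0.6
0 464 0.0162 -0.018 0.02
1 476 0.0162 -0.018 0.021
2 478 0.0162 -0.018 0.021
3 477 0.0161 -0.018 0.021
```

View pics/press.png

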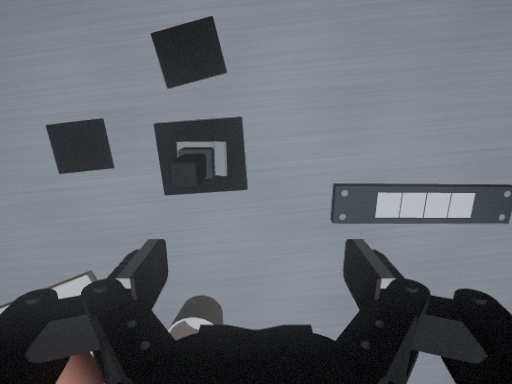

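The press stands upright at (195,165), within 3 mm of the large mat's centre, and the covers at (375–473, 205) are flush. Nothing is touching the robot, so I'll hand in.

```bash
python3 -c "
from station import bot
print(bot.hand_in())"
```

```text
the job is handed in; nothing more can be done
None
```

The job is handed in: all four covers measure flush after one sweep, and the press stands upright and released about 3 mm from its mat's centre; the hand-in call returned no verdict.

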